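# Tip the towel bar out of its carton tube and pack it

### The job

A short steel towel bar sits deep inside the closed-end cardboard tube on the tipping cradle. Tip the cradle by pressing on it so that the bar slides out of the mouth by itself, then take the bar by its exposed end, draw it out and lay it down in the grey tray, lowering it in your grip and not dropping it. Finish with the emptied tube pressed back mouth-up, fully home on its rest, and leave the carton, tumbler and bowl alone.

Things in the scene. Friction and masses are not known exactly. Their poses are not given: they have to be found in the camera images.
- stand: Fixed tipping stand: plywood base 310 x 100 x 12 mm, two grey side cheeks (outer faces 94 mm apart, 152 mm high) carrying the cradle's hinge. Origin on the bench below the hinge; x points the way the tube's mouth faces, z up; hinge axis along y, 135 mm high.
- stop_top (a point): Middle of the top edge of the fixed sloping stop board (plywood, 70 mm wide, 8 mm thick) ahead of the mouth, 96 mm high. Square to the tube when it is fully tipped, it stops the bar there with about 55 mm out of the mouth, and blocks drawing it out; with the tube level the bar passes freely over it.
- cradle (a joint): Tilt of the cradle with the tube, rad. 0: mouth up by 0.42, on its rear rest (start); 0.42: level; 0.96: mouth down by 0.54, front stop. The hinge is stiff (0.3 N m, some 5 to 7 N on a pad) and stays where left. The bar slides in the tube at a slope of 0.25 to 0.42 either way: pressed right back to 0 it may slide in again, near level it stays put.
- front_pad (a point): Top centre of the plywood press pad (40 mm along the tube x 46 mm) above the tube on its mouth side, 55 mm ahead of the hinge and 31 mm above the tube's axis; turns with the cradle; x along the tube to the mouth, z square to the pad. Pressing it down tips the mouth down.
- back_pad (a point): The same pad on the closed side, 55 mm behind the hinge. Pressing it down tips the mouth up.
- tube_mouth (a point): Centre of the tube's open mouth, on its axis, 75 mm ahead of the hinge; x along the tube, out of the mouth. Cardboard tube, outside 40 mm, bore 30 mm, 175 mm deep; fixed in the cradle.
- bar_center (a point): Middle of the bar: round smooth steel tube, 18 mm diameter, 150 mm long, about 80 g, axis along its x, which pointed to the mouth at the start. It lies on the bore's floor, 6 mm below the tube's axis; gripped by its end it may droop; at the start its near end is about 25 mm inside the mouth, too deep to grip.
- tray_in (a point): Centre of the inner floor (5 mm above the bench) of the fixed grey tray, 240 x 130 mm outside, 40 mm high, walls 5 mm, open at the top; x along its long side, z up.
- carton_center (a point): Bystander: cardboard box 70 x 90 x 60 mm, its centre.
- tumbler_center (a point): Bystander: open steel tumbler, 72 mm across, 90 mm high, its centre.
- bowl_center (a point): Bystander: white bowl, 100 mm across, 45 mm high, its centre.

How it is judged:
On the way, in this order (a step that is already met when the one before it is completed fails the run):
1. the bar has slid out of the mouth by itself, at least 40 mm exposed and still in the tube, not touched by the robot (x of bar_center in the frame of tube_mouth between -0.035 and 0.01 m and y of bar_center in the frame of tube_mouth between -0.012 and 0.012 m and z of bar_center in the frame of tube_mouth between -0.015 and 0.015 m and contact force between bar and the arm below 0.2 N and contact force between bar and the fingers below 0.2 N), for 0.1 s.
2. the bar is held in the gripper down inside the tray, its middle less than 35 mm above the tray floor (x of bar_center in the frame of tray_in between -0.1 and 0.1 m and y of bar_center in the frame of tray_in between -0.06 and 0.06 m and z of bar_center in the frame of tray_in below 0.035 m and contact force between the fingers and bar above 0.5 N), for 0.05 s.
At the end, for the whole second after the job is handed in: The bar lies flat on the tray floor (middle within 100 mm along, 60 mm across of its centre, under 20 mm above it, level within 0.12 rad), at rest, released; the cradle is back mouth-up on its rest within 0.035 rad; carton, tumbler and bowl within 30 mm of their start (x of bar_center in the frame of tray_in between -0.1 and 0.1 m and y of bar_center in the frame of tray_in between -0.06 and 0.06 m and z of bar_center in the frame of tray_in between 0 and 0.02 m and angle between the x axis of bar_center and the z axis of tray_in, either way round above 1.45 rad and linear speed of bar below 0.02 m/s and contact force between the fingers and bar below 0.1 N and value of joint cradle below 0.035 rad); the robot touches nothing.
It fails at once if the carton is shifted by more than 30 mm (distance of carton_center from where it was at the start of the episode above 0.03 m).
It fails at once if the tumbler is shifted by more than 30 mm (distance of tumbler_center from where it was at the start of the episode above 0.03 m).
It fails at once if the bowl is shifted by more than 30 mm (distance of bowl_center from where it was at the start of the episode above 0.03 m).
It also fails if it takes over 72 s, if anything falls off the work surface, if the arm or the gripper's body presses on something with over 40 N, if the wrist force passes 120 N, or if a joint passes its speed limit or range.

### The arm

A 7-joint arm with a two-finger parallel gripper is mounted at the origin on the work surface. World frame = base frame: x ahead of the robot, y to its left, z up, the work surface at z = 0. Lengths are in m, angles in rad, forces in N, time in s.
With the tool pointing down it reaches from about 0.4 to 0.875 m from the base axis. Payload 6.5 kg.
Tool frame: the origin (TCP) lies midway between the tips of the shut fingers; the grasp point (between the pads) lies 19 mm behind it; z points along the fingers, x is the direction in which the jaws open and shut, and the axes are right-handed (so a half turn about z gives the same grasp; the last joint's range is limited). The gripper opens to 88 mm and grips with 3 to 60 N. Pads are 18 mm wide; open, the fingers measure 123 mm over their backs; the gripper's body (75 mm by 187 mm) begins 45 mm behind the grasp point.
Start: joints at [-1.242, 0.536, -0.004, 1.538, 0.003, 1.067, -0.071], TCP at [0.25, 0.6, 0.239] pointing down, gripper open.
Joint ranges: [-2.7, 2.7], [-0.37, 2.16], [-1.27, 1.26], [0.24, 2.4], [-1.31, 4.45], [0.19, 1.91], [-2.76, 2.76]. Speed limits (rad/s): [2.39, 2.39, 3.14, 3.14, 3.14, 3.14, 3.14].

### API

Orientations are given as a rotation vector (axis times angle).
In Python, from workcell import env gives the robot as it stands.
- The arm moves only by the shell command python3 -m inch 'ROWS' [FORCE]. ROWS is JSON, a list of rows, each a list of 7 numbers: the finger opening in cm, from 0 to 8.81, then the shift along the tool's x, y, z in cm, then the turn, a rotation vector about the tool's x, y, z in degrees. In form: [[fingers, tx, ty, tz, wx, wy, wz], ...]. A call has 1 to 20 rows; each row is the pose to reach, as a shift and turn from the pose commanded when the call began, along the tool's axes at that moment; what a row does not reach only later rows make up. A row lasts 1/10 s, in which the tool goes at most 50 mm and 8.59 degrees, less where a joint would pass 70% of its speed; a pose out of reach is approached as far as the arm can. A call with a gripper value outside its range is refused whole. The fingers move at their own pace and stop on an object; FORCE is the grip in N (left out, the last holds). Time passes only in rows, so rows that repeat a pose let the fingers close. It gives the time, the measured TCP pose, the force and the opening at its end, in the units of the state.
- env.read_state(): the state, without advancing time (a new reading comes with each control period).
- env.snapshot(name): name is "scene" or "top" or "wrist"; returns a dict with "image" (400x640x3 uint8, red, green, blue), "camera_matrix" (3x3 intrinsics, pixels), "rvec" (rotation vector, rad) and "tvec" (3), from world to camera coordinates, as OpenCV has them; the wrist camera has in their place "tool_from_camera" (4x4, takes a point from camera to tool coordinates, whose origin is the TCP and whose axes are the tool frame's). Camera axes: x right, y down, z forward; pixel columns grow to the right and rows downward; lengths in m; the calibration is good to about 2 mm. A picture is of the moment at which its call begins: read the wrist's pose just before it. There is no depth.
- env.hand_in(): hands the job in, once; it reports no verdict.
The state is a dict: "time_s": time; "joint_pos": joint angles; "dq": joint speeds; "joint_efforts": joint torques, N m; "ee_pos": TCP position; "tcp_rot": TCP orientation; "wrist_force": force on the tool from outside, world axes, zero at the start; "torque": the same for the moment, N m; "opening": finger opening in m.
Only numpy, scipy, OpenCV 4.12 (cv2) and the standard library are available. Lean on these libraries where they do the work, as an engineer would, in place of code of your own. Each camera call takes 0.05 s, during which the arm holds its last target.

## Working session

There is one attempt and no reset: what is moved stays moved. The work goes in short steps, Python scripts to look and compute and a shell command to move; the robot and the scene stay as the last step left them, time stands still between calls to the robot, and variables do not carry over. Pictures are saved under pics/ and viewed, and the job is handed in when it is done.

```bash
ls; mkdir -p pics; python3 - <<'E'
from workcell import env
import cv2
print(env.read_state())
for n in("scene","top"):
    s=env.snapshot(n); cv2.imwrite(f"pics/{n}0.png",s["image"][:,:,::-1]); print(n,s["camera_matrix"],s["rvec"],s["tvec"])
E
```

```text
pics
{'time_s': 0.0, 'joint_pos': array([-1.24218444,  0.53715891, -0.00441082,  1.53885386,  0.00259243,
        1.06730004, -0.07120499]), 'dq': array([-0.00192723, -0.00124864,  0.00160561,  0.00048991, -0.00050665,
        0.00051414, -0.00033216]), 'joint_efforts': array([ 4.59271760e-04, -5.70976388e+01,  9.91597474e-01, -2.51606190e+01,
       -5.60769998e-02,  1.77568034e-02,  1.37005413e-04]), 'ee_pos': array([0.24980756, 0.59942064, 0.23785156]), 'tcp_rot': array([ 2.61306496e+00,  1.74207838e+00, -2.11696500e-03]), 'wrist_force': array([-0.11873462, -0.97503019, -0.3501203 ]), 'torque': array([0.01817085, 0.0095421 , 0.02596433]), 'opening': 0.08805132647095192}
scene [[438.67543493   0.         332.00138707]
 [  0.         438.67543493 190.60874466]
 [  0.           0.           1.        ]] [ 2.12702566  1.08728709 -0.44996345] [-0.32342587 -0.27874122  1.51161794]
top [[376.07106212   0.         322.8786188 ]
 [  0.         376.07106212 202.96069395]
 [  0.           0.           1.        ]] [ 2.21345116 -2.1771397   0.0322512 ] [-0.04547227  0.61181423  1.060499  ]
```

View pics/scene0.png

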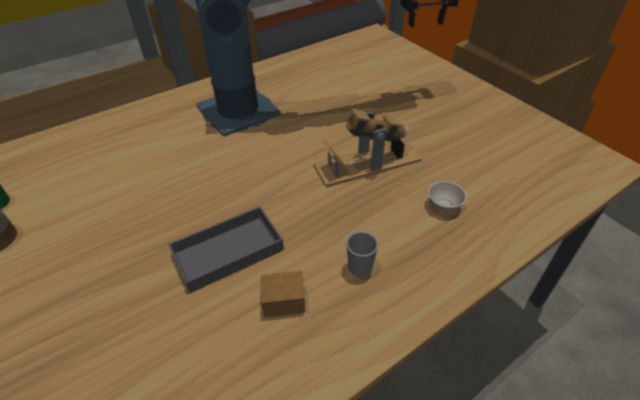

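View pics/top0.png

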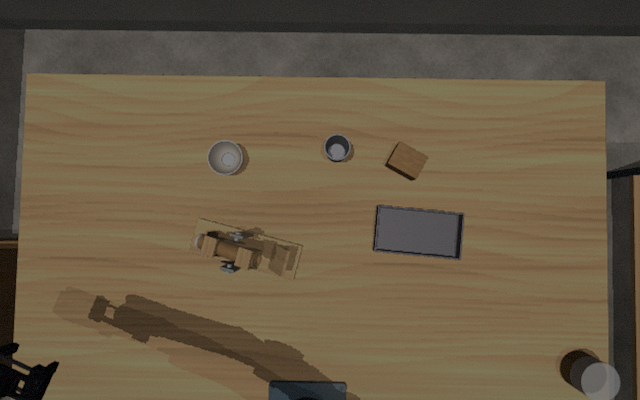

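The stand is at about (245,248) in the top view with the mouth facing right, towards the tray at (418,232). The bowl, tumbler and carton are above, at (226,157), (337,148) and (407,161). I'll enlarge both views.

```bash
python3 - <<'E'
import cv2
a=cv2.imread("pics/top0.png"); b=cv2.imread("pics/scene0.png")
cv2.imwrite("pics/t_st.png",cv2.resize(a[205:291,180:310],None,fx=6,fy=6,interpolation=2))
cv2.imwrite("pics/t_tr.png",cv2.resize(a[195:270,360:480],None,fx=6,fy=6,interpolation=2))
cv2.imwrite("pics/s_st.png",cv2.resize(b[100:190,305:430],None,fx=6,fy=6,interpolation=2))
E
```

```text
(no output)
```

View pics/t_st.png

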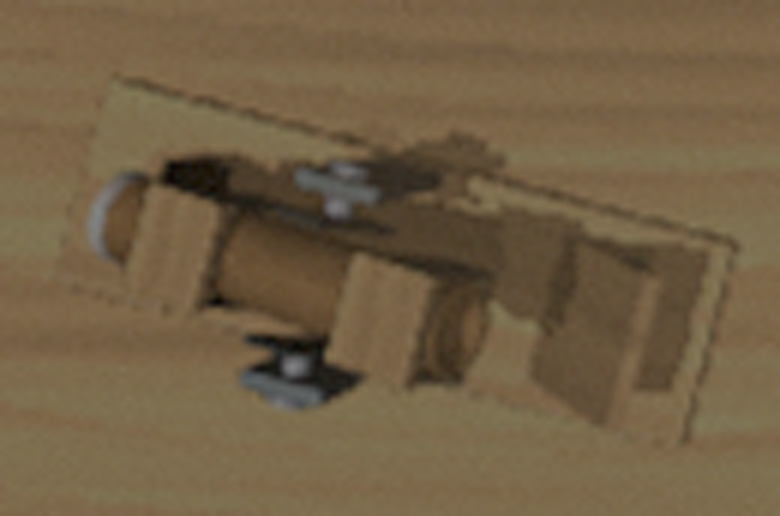

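View pics/t_tr.png

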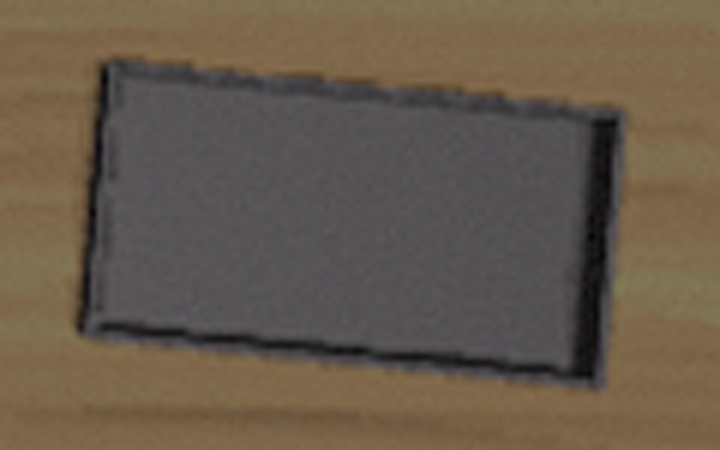

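View pics/s_st.png

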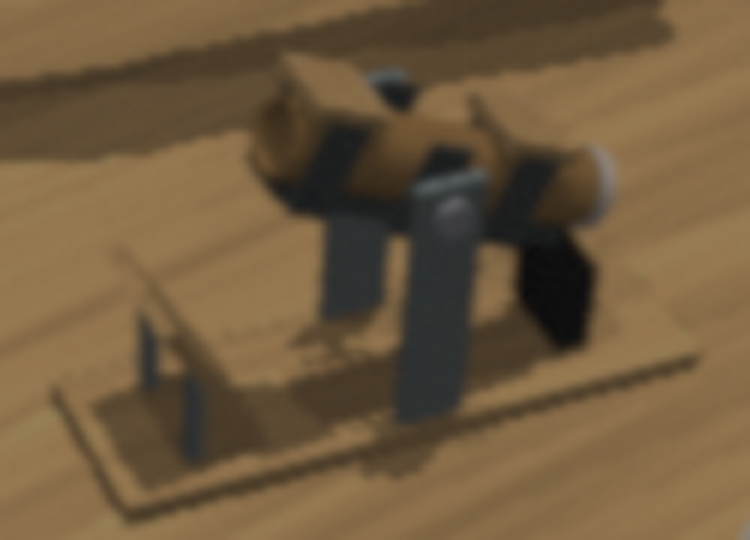

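```bash
cat > h.py <<'E'
import numpy as np, cv2
from scipy.optimize import least_squares
K={"top":np.array([[376.07106212,0,322.8786188],[0,376.07106212,202.96069395],[0,0,1]]),"scene":np.array([[438.67543493,0,332.00138707],[0,438.67543493,190.60874466],[0,0,1]])}
RV={"top":np.array([2.21345116,-2.1771397,0.0322512]),"scene":np.array([2.12702566,1.08728709,-0.44996345])}
TV={"top":np.array([-0.04547227,0.61181423,1.060499]),"scene":np.array([-0.32342587,-0.27874122,1.51161794])}
def proj(c,P): return cv2.projectPoints(np.asarray(P,float).reshape(-1,3),RV[c],TV[c],K[c],None)[0].reshape(-1,2)
def unproj(c,uv,z):
    R=cv2.Rodrigues(RV[c])[0]; C=-R.T@TV[c]
    d=(np.linalg.inv(K[c])@np.c_[uv,np.ones(len(uv))].T).T@R
    return C+d*((z-C[2])/d[:,2])[:,None]
def W(p,P):
    c,s=np.cos(p[2]),np.sin(p[2]); P=np.asarray(P,float).reshape(-1,3)
    return np.c_[p[0]+c*P[:,0]-s*P[:,1],p[1]+s*P[:,0]+c*P[:,1],P[:,2]]
def crad(P,th): # cradle point (x along tube,y,z normal) -> stand; th=joint value
    u=.42-th; P=np.asarray(P,float).reshape(-1,3); c,s=np.cos(u),np.sin(u)
    return np.c_[c*P[:,0]-s*P[:,2],P[:,1],.135+s*P[:,0]+c*P[:,2]]
E
python3 - <<'E'
from h import *
tc=np.array([[105,60],[622,112],[600,385],[82,332]])/6+[360,195]
print(unproj("top",tc,.04))
def ft(p): return (proj("top",W(p,[[-.12,.065,.04],[.12,.065,.04],[.12,-.065,.04],[-.12,-.065,.04]]))-tc).ravel()
r=least_squares(ft,[.5,-.25,-1.6]);print("tray",r.x,r.fun.round(1))
o=np.array([180,205])
fp=np.array([[362,252],[438,268],[408,388],[328,368]])/6+o
bp=np.array([[150,185],[225,203],[195,315],[128,292]])/6+o
ba=np.array([[118,78],[738,243],[687,445],[62,288]])/6+o
sb=np.array([[130,508],[700,350],[55,390]])/6+[305,100]
q=np.array([[-.02,.023],[.02,.023],[.02,-.023],[-.02,-.023]])
def fs(p):
    F=crad(np.c_[q+[.055,0],np.full(4,.031)],0); B=crad(np.c_[q-[.055,0],np.full(4,.031)],0)
    X=p[3]; A=np.array([[X-.155,.05,.012],[X+.155,.05,.012],[X+.155,-.05,.012],[X-.155,-.05,.012]])
    return np.concatenate([proj("top",W(p,F))-fp,proj("top",W(p,B))-bp,proj("top",W(p,A))-ba,proj("scene",W(p,A[[1,0,2]]))-sb]).ravel()
r=least_squares(fs,[.45,.2,-1.8,.03],loss="soft_l1");print("stand",r.x,fs(r.x).reshape(-1,2).round(1))
for n,uv,z in(("bowl",(226,157),.04),("tumb",(337,148),.09),("cart",(407,161),.06)): print(n,unproj("top",np.array([uv]),z))
E
```

```text
[[ 0.60816747 -0.18724305  0.04      ]
 [ 0.58809389 -0.42526828  0.04      ]
 [ 0.46279513 -0.41542172  0.04      ]
 [ 0.48279365 -0.17803913  0.04      ]]
tray [ 0.53548603 -0.30149101 -1.65308377] [ 0.  -0.7  0.4 -0.8  0.1  0.7 -0.5  0.8]
stand [ 0.47976131  0.18518868 -1.79747829  0.00406934] [[-0.6 -0.6]
 [ 0.   1. ]
 [ 0.2  0. ]
 [ 0.2 -1.3]
 [ 0.5 -0.4]
 [ 0.   0.5]
 [ 0.4 -0.1]
 [-0.5 -0.5]
 [-1.7  0.4]
 [ 0.1 -0.7]
 [-0.  -0. ]
 [-1.3 -0.5]
 [-1.2  0.4]
 [-0.6 -0.6]
 [-1.6 -1.5]]
bowl [[0.73572126 0.23775953 0.04      ]]
tumb [[ 0.75624431 -0.07135941  0.09      ]]
cart [[ 0.72896551 -0.26369624  0.06      ]]
```

```bash
cat >> h.py <<'E'
from scipy.spatial.transform import Rotation as Ro
ST=np.array([.4798,.1852,-1.7975]); TR=np.array([.5355,-.3015,-1.6531])
def Rt(yaw,pitch=0): # tool x at world yaw(deg), z down
    return Ro.from_euler('z',yaw,degrees=True)*Ro.from_euler('x',180,degrees=True)*Ro.from_euler('x',pitch,degrees=True)
def delta(xyz,yaw,pitch=0):
    from workcell import env
    s=env.read_state(); R=Ro.from_rotvec(s["tcp_rot"])
    print("now",s["time_s"],s["ee_pos"].round(4),"f",s["wrist_force"].round(2),"open",round(s["opening"],4),"toolx yaw",np.degrees(np.arctan2(*R.as_matrix()[[1,0],0])).round(2))
    print("target",np.round(xyz,4),"shift cm",(R.inv().apply(np.asarray(xyz)-s["ee_pos"])*100).round(2),"turn",np.degrees((R.inv()*Rt(yaw,pitch)).as_rotvec()).round(2))
YS=np.degrees(ST[2])+90; YT=np.degrees(TR[2])+90
def st(x,y,z): return W(ST,[[x,y,z]])[0]
def tr(x,y,z): return W(TR,[[x,y,z]])[0]
E
python3 - <<'E'
from h import *
delta(st(.038,0,.235),YS)
E
```

```text
now 0.1 [0.2498 0.5995 0.2379] f [-0.76  0.83  0.37] open 0.0881 toolx yaw 67.38
target [0.4713 0.1482 0.235 ] shift cm [-33.14  37.8    0.35] turn [7.000e-02 7.000e-02 8.037e+01]
```

```bash
python3 -m inch '[[0,-8,9,-1,0,0,20],[0,-16,18,-1,0,0,40],[0,-16,18,-1,0,0,40],[0,-16,18,-1,0,0,40],[0,-24,28,-1,0,0,60],[0,-33.1,37.8,0.3,0,0,80.4],[0,-33.1,37.8,0.3,0,0,80.4],[0,-33.1,37.8,0.3,0,0,80.4],[0,-33.1,37.8,0.3,0,0,80.4],[0,-33.1,37.8,0.3,0,0,80.4],[0,-33.1,37.8,0.3,0,0,80.4],[0,-33.1,37.8,0.3,0,0,80.4],[0,-33.1,37.8,0.3,0,0,80.4],[0,-33.1,37.8,0.3,0,0,80.4]]' 40
python3 - <<'E'
from h import *
delta(st(.038,0,.190),YS)
from workcell import env
for n in("scene","wrist"):
    s=env.snapshot(n); cv2.imwrite(f"pics/{n}1.png",s["image"][:,:,::-1])
print(s["tool_from_camera"],s["camera_matrix"])
b=cv2.imread("pics/scene1.png");cv2.imwrite("pics/s1.png",cv2.resize(b[60:190,290:450],None,fx=4.5,fy=4.5,interpolation=2))
E
```

```text
time_s: 1.5
ee_pos: [0.4709, 0.1509, 0.2356]
tcp_rot: [-3.122, 0.351, 0.001]
wrist_force: [-0.2, 0.9, -0.5]
opening: 0.0007
now 1.5 [0.4709 0.1509 0.2356] f [-0.21  0.86 -0.5 ] open 0.0007 toolx yaw -12.82
target [0.4713 0.1482 0.19  ] shift cm [0.1  0.26 4.56] turn [-0.02  0.04  0.16]
[[ 9.99999944e-01 -3.23886604e-04 -7.84063005e-05 -2.41569410e-04]
 [ 3.32032703e-04  9.48376014e-01  3.17147956e-01 -8.33251719e-02]
 [-2.83613197e-05 -3.17147964e-01  9.48376069e-01 -1.45216520e-01]
 [ 0.00000000e+00  0.00000000e+00  0.00000000e+00  1.00000000e+00]] [[296.00804949   0.         318.08062191]
 [  0.         296.00804949 203.24684922]
 [  0.           0.           1.        ]]
```

View pics/s1.png

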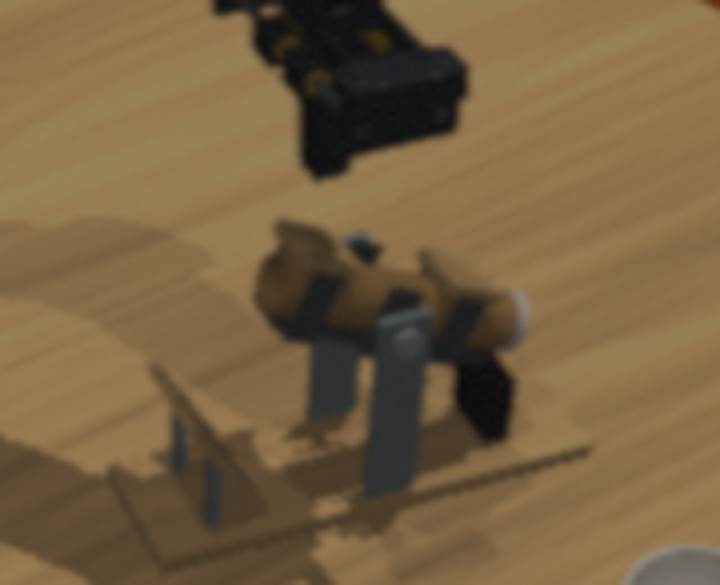

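View pics/wrist1.png

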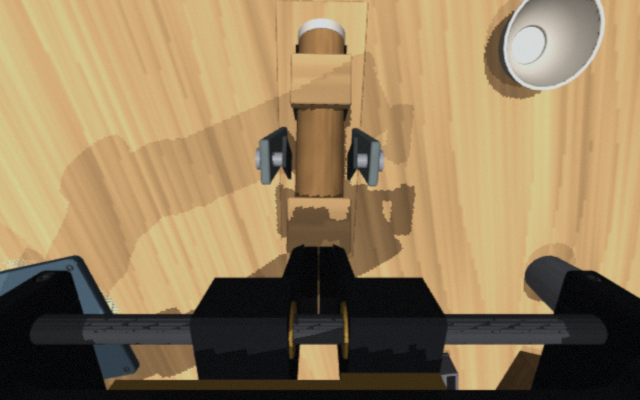

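The tool x axis is squared to the tube and the pads are centred under the fingers (column ~318). I'll press the front pad along its arc.

```bash
python3 -m inch '[[0,0.1,0.3,1.5,0,0,0],[0,0.1,0.3,3.5,0,0,0],[0,0.1,0.3,4.2,0,0,0],[0,0.1,0.5,4.8,0,0,0],[0,0.1,0.8,5.3,0,0,0],[0,0.1,1.1,5.8,0,0,0],[0,0.1,1.5,6.3,0,0,0],[0,0.1,1.9,6.9,0,0,0],[0,0.1,2.2,7.4,0,0,0],[0,0.1,2.4,7.9,0,0,0],[0,0.1,2.6,8.4,0,0,0],[0,0.1,2.7,8.8,0,0,0],[0,0.1,2.8,9.1,0,0,0]]'
python3 - <<'E'
from h import *
delta(st(.063,0,.133),YS)
from workcell import env
for n in("scene","wrist"):
    s=env.snapshot(n); cv2.imwrite(f"pics/{n}2.png",s["image"][:,:,::-1])
b=cv2.imread("pics/scene2.png");cv2.imwrite("pics/s2.png",cv2.resize(b[60:190,290:450],None,fx=4.5,fy=4.5,interpolation=2))
E
```

```text
time_s: 2.9
ee_pos: [0.4661, 0.1224, 0.1453]
tcp_rot: [-3.121, 0.354, 0.001]
wrist_force: [-1.4, 1.3, 6.5]
opening: 0.0001
now 2.9 [0.4661 0.1224 0.1453] f [-1.4   1.25  6.53] open 0.0001 toolx yaw -12.96
target [0.4656 0.1238 0.133 ] shift cm [-0.07 -0.13  1.23] turn [-0.05  0.04  0.03]
```

View pics/s2.png

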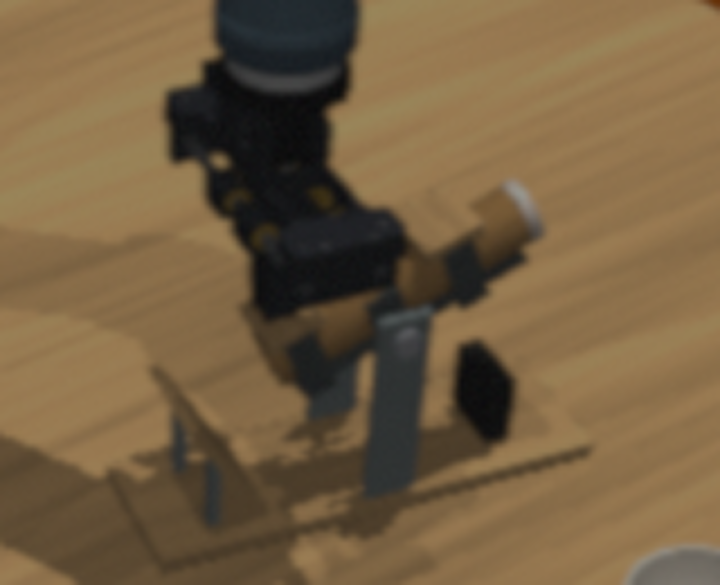

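The tube is tipped well mouth-down but no bar shows yet. I'll press further in small steps.

```bash
python3 -m inch '[[0,0,0,0.3,0,0,0],[0,0,0,0.6,0,0,0],[0,0,0,0.8,0,0,0],[0,0,0,0.8,0,0,0],[0,0,0,0.8,0,0,0]]'
python3 - <<'E'
from h import *
delta(st(.063,0,.133),YS)
from workcell import env
for n in("scene",):
    s=env.snapshot(n); cv2.imwrite(f"pics/{n}3.png",s["image"][:,:,::-1])
b=cv2.imread("pics/scene3.png");cv2.imwrite("pics/s3.png",cv2.resize(b[60:190,290:450],None,fx=4.5,fy=4.5,interpolation=2))
E
```

```text
time_s: 3.5
ee_pos: [0.4659, 0.1217, 0.137]
tcp_rot: [3.121, -0.355, -0.001]
wrist_force: [-2.7, -0.6, 4.5]
opening: 0.0004
now 3.5 [0.4659 0.1217 0.137 ] f [-2.73 -0.64  4.5 ] open 0.0004 toolx yaw -12.99
target [0.4656 0.1238 0.133 ] shift cm [-0.08 -0.2   0.4 ] turn [0.02 0.04 0.  ]
```

View pics/s3.png

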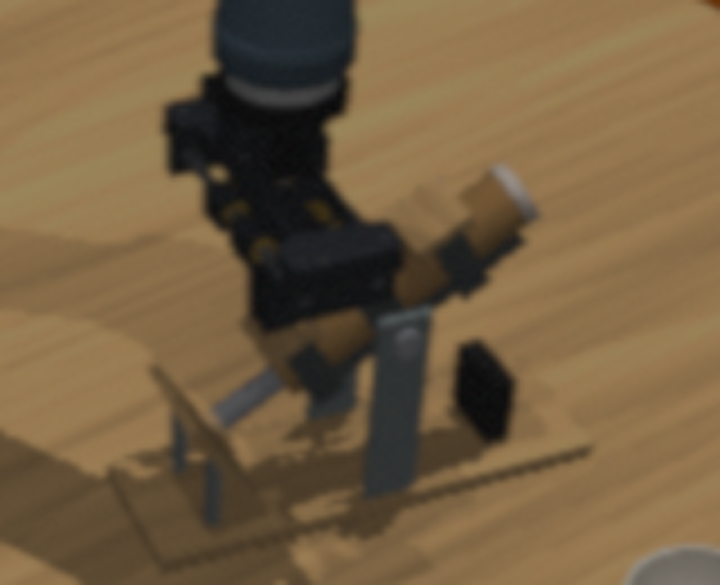

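The bar has slid out: its end is at crop (218,420), close to the stop board. A slight further press and a wait will let it settle.

```bash
python3 -m inch '[[0,0,-0.1,0.2,0,0,0],[0,0,-0.1,0.3,0,0,0],[0,0,-0.1,0.3,0,0,0],[0,0,-0.1,0.3,0,0,0]]'
python3 -m inch '[[0,0,0,-3,0,0,0],[0,0,0,-7,0,0,0],[0,0,0,-10,0,0,0],[0,0,0,-10,0,0,0]]'
python3 - <<'E'
from h import *
delta(st(-.031,0,.225),YS)
from workcell import env
for n in("scene","wrist"):
    s=env.snapshot(n); cv2.imwrite(f"pics/{n}4.png",s["image"][:,:,::-1])
b=cv2.imread("pics/scene4.png");cv2.imwrite("pics/s4.png",cv2.resize(b[60:190,290:450],None,fx=4.5,fy=4.5,interpolation=2))
# predicted points for th
for th in(.9,.93,.96):
    print(th,((proj("scene",W(ST,crad([[-.105,0,0],[.055+.075,0,-.006],[.075,.02,0]],th)))-[290,60])*4.5).round())
E
```

```text
time_s: 3.95
ee_pos: [0.466, 0.1219, 0.1351]
tcp_rot: [3.121, -0.357, -0.003]
wrist_force: [-9.7, -3.5, 24.0]
opening: 0.0004
time_s: 4.35
ee_pos: [0.4695, 0.1236, 0.2376]
tcp_rot: [-3.117, 0.355, -0.011]
wrist_force: [-0.0, -0.2, -0.7]
opening: 0.0002
now 4.35 [0.4695 0.1236 0.2376] f [-0.03 -0.22 -0.68] open 0.0002 toolx yaw -13.01
target [0.4868 0.2154 0.225 ] shift cm [-0.39 -9.32  1.3 ] turn [-0.3  -0.39 -0.02]
0.9 [[507. 200.]
 [198. 425.]
 [280. 387.]]
0.93 [[506. 196.]
 [201. 429.]
 [281. 390.]]
0.96 [[504. 193.]
 [204. 432.]
 [283. 392.]]
```

View pics/s4.png

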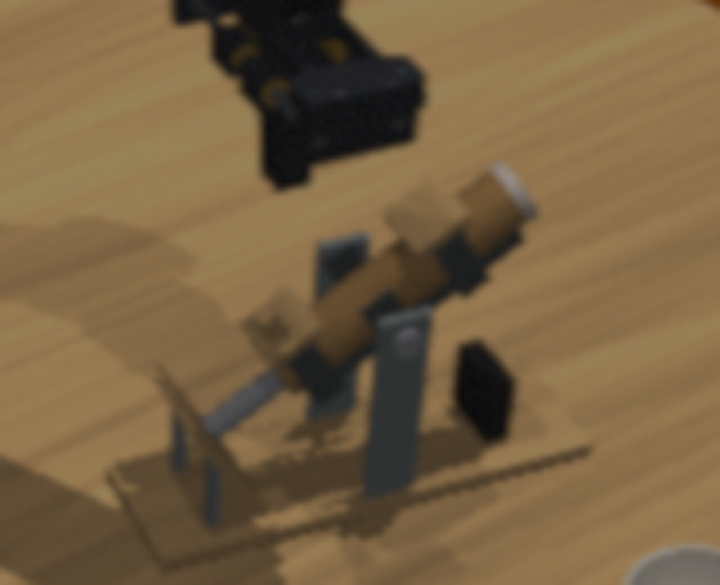

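View pics/wrist4.png

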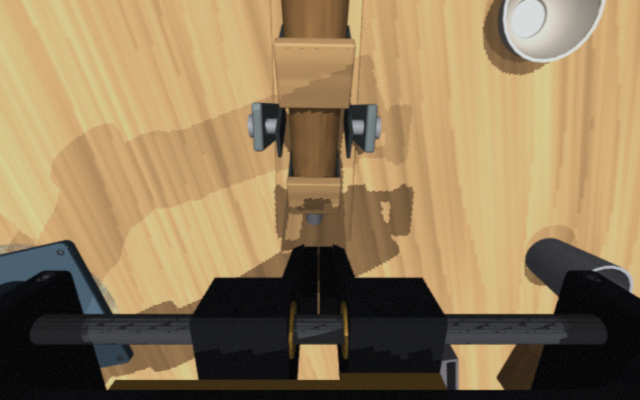

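The bar's end rests on the stop at crop (208,430), which matches the prediction of about 55 mm exposed at full tip. Next I'll press the back pad down to level.

```bash
python3 -m inch '[[0,-0.3,-4.5,0.5,0,0,0],[0,-0.3,-9.1,1,0,0,0],[0,-0.3,-9.3,1.3,0,0,0],[0,-0.3,-9.4,2.5,0,0,0],[0,-0.3,-9.4,3.8,0,0,0],[0,-0.3,-9.6,4.5,0,0,0],[0,-0.3,-10,5.1,0,0,0],[0,-0.3,-10.5,5.7,0,0,0],[0,-0.3,-11,6.3,0,0,0],[0,-0.3,-11.5,6.8,0,0,0],[0,-0.3,-11.7,7.2,0,0,0],[0,-0.3,-11.7,7.2,0,0,0]]'
python3 - <<'E'
from h import *
delta(st(-.055,0,.166),YS)
from workcell import env
for n in("scene",):
    s=env.snapshot(n); cv2.imwrite(f"pics/{n}5.png",s["image"][:,:,::-1])
b=cv2.imread("pics/scene5.png");cv2.imwrite("pics/s5.png",cv2.resize(b[60:190,290:450],None,fx=4.5,fy=4.5,interpolation=2))
for th in(.36,.42,.48):
    print(th,((proj("scene",W(ST,crad([[-.105,0,0],[.055+.075,0,-.006],[.075,.02,0]],th)))-[290,60])*4.5).round())
E
```

```text
time_s: 5.65
ee_pos: [0.4906, 0.2381, 0.1617]
tcp_rot: [-3.118, 0.357, -0.002]
wrist_force: [1.0, 4.4, 4.2]
opening: 0.0006
now 5.65 [0.4906 0.2381 0.1617] f [1.03 4.42 4.17] open 0.0006 toolx yaw -13.06
target [0.4922 0.2388 0.166 ] shift cm [ 0.13 -0.1  -0.42] turn [-0.17 -0.06 -0.07]
0.36 [[513. 270.]
 [172. 346.]
 [270. 339.]]
0.42 [[515. 261.]
 [172. 356.]
 [269. 345.]]
0.48 [[516. 253.]
 [173. 366.]
 [269. 351.]]
```

View pics/s5.png

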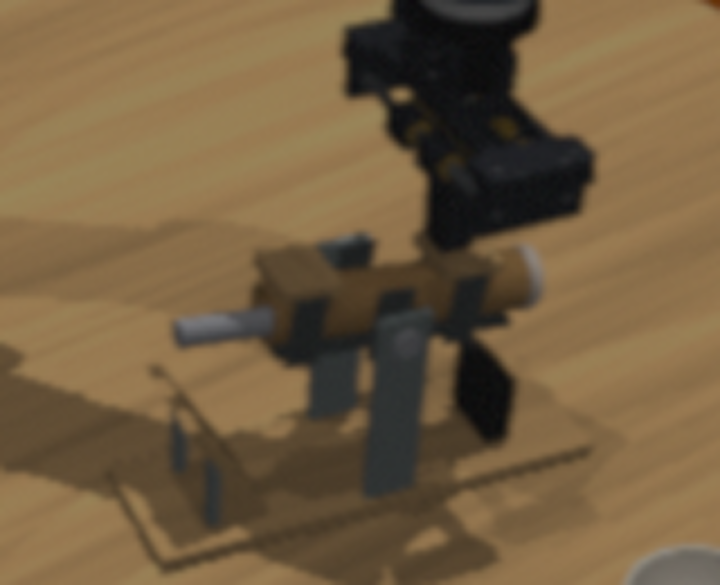

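Near level, with the mouth up about 0.09 by the tool height. The bar is exposed, with its end at crop (182,332). I'll rise, move above the exposed end, open, and check with the wrist camera.

```bash
python3 -m inch '[[0,0,0,-3,0,0,0],[0,0,0,-6,0,0,0],[3,0.1,4,-7,0,0,0],[6,0.1,8.5,-7,0,0,0],[6,0.1,13,-7,0,0,0],[6,0.1,16,-6,0,0,0],[6,0.1,17.2,-5,0,0,0],[6,0.1,17.2,-5,0,0,0],[6,0.1,17.2,-5,0,0,0],[6,0.1,17.2,-5,0,0,0]]'
python3 - <<'E'
from h import *
delta(st(.118,0,.128),YS)
from workcell import env
st0=env.read_state()
for n in("wrist","scene","top"):
    s=env.snapshot(n); cv2.imwrite(f"pics/{n}6.png",s["image"][:,:,::-1])
    if n=="wrist": np.savez("w6.npz",p=st0["ee_pos"],r=st0["tcp_rot"],T=s["tool_from_camera"],K=s["camera_matrix"])
b=cv2.imread("pics/top6.png");cv2.imwrite("pics/t6.png",cv2.resize(b[205:291,180:310],None,fx=6,fy=6,interpolation=2))
E
```

```text
time_s: 6.7
ee_pos: [0.4525, 0.0702, 0.2118]
tcp_rot: [-3.121, 0.355, -0.0]
wrist_force: [0.4, -0.5, 0.5]
opening: 0.0601
now 6.7 [0.4525 0.0702 0.2118] f [ 0.36 -0.52  0.51] open 0.0601 toolx yaw -12.97
target [0.4533 0.0702 0.128 ] shift cm [ 0.07 -0.02  8.38] turn [-0.01 -0.02  0.02]
```

View pics/wrist6.png

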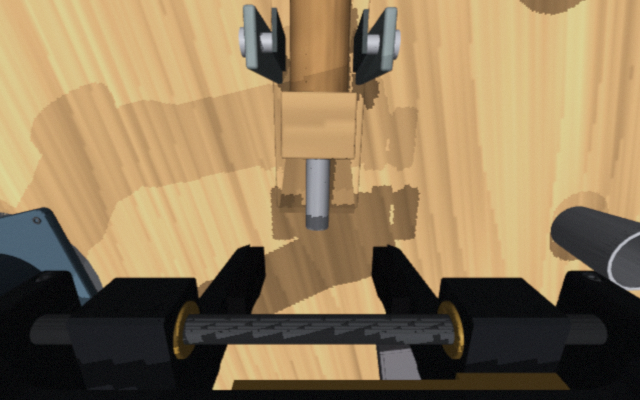

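View pics/t6.png

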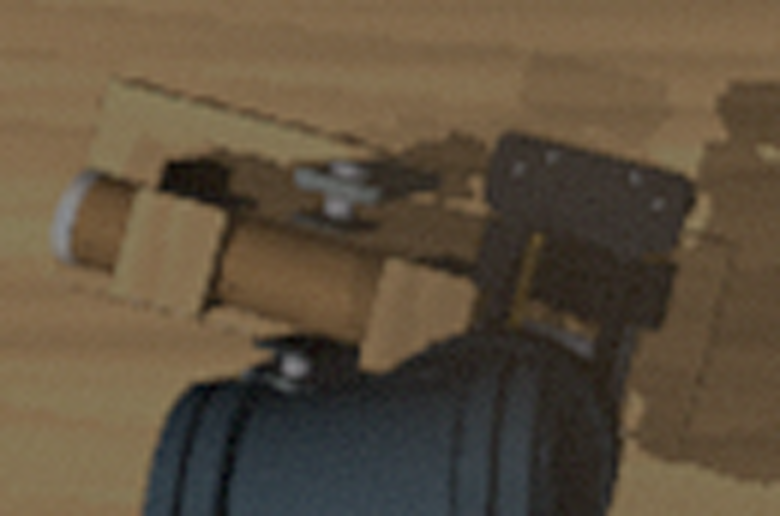

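```bash
python3 - <<'E'
from h import *
d=np.load("w6.npz");R=Ro.from_rotvec(d["r"]).as_matrix()
def ray(uv,z):
    c=d["T"]@np.r_[np.linalg.inv(d["K"])@np.r_[uv,1],0]; o=R@d["T"][:3,3]+d["p"]; v=R@c[:3]
    P=o+v*(z-o[2])/v[2]; q=P-np.r_[ST[:2],0]; c,s=np.cos(ST[2]),np.sin(ST[2]); return P.round(4),np.round([c*q[0]+s*q[1],-s*q[0]+c*q[1],z],4)
print("end top",ray((317,217),.149),ray((317,217),.14)); print("end bottom",ray((317,229),.132)); print("bar at mouth",ray((317,160),.146))
print("pad front",ray((283,157),.173),ray((356,157),.173),"rear",ray((282,93),.168),ray((355,93),.168))
E
python3 - <<'E'
import cv2
b=cv2.imread("pics/wrist6.png");cv2.imwrite("pics/w6c.png",cv2.resize(b[80:245,260:380],None,fx=3.6,fy=3.6,interpolation=2))
E
```

```text
end top (array([0.4521, 0.0732, 0.149 ]), array([ 0.1154, -0.0018,  0.149 ])) (array([0.4513, 0.0698, 0.14  ]), array([ 0.1189, -0.0018,  0.14  ]))
end bottom (array([0.4482, 0.0565, 0.132 ]), array([ 0.1326, -0.0019,  0.132 ]))
bar at mouth (array([0.4617, 0.1147, 0.146 ]), array([ 0.0728, -0.0018,  0.146 ]))
pad front (array([0.4427, 0.126 , 0.173 ]), array([ 0.0661, -0.0229,  0.173 ])) (array([0.487 , 0.1157, 0.173 ]), array([0.0661, 0.0226, 0.173 ])) rear (array([0.4514, 0.1625, 0.168 ]), array([ 0.0285, -0.0226,  0.168 ])) (array([0.494 , 0.1527, 0.168 ]), array([0.0285, 0.0211, 0.168 ]))
```

View pics/w6c.png

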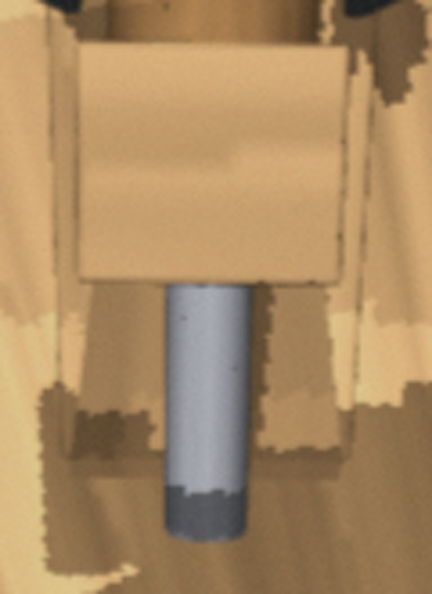

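The bar is straight and centred at column 317, ending at wrist row ~227, which puts it at stand x of about 0.123–0.13. I'll grip at stand x 0.113.

```bash
python3 -m inch '[[6,-0.1,-0.5,3,0,0,0],[6,-0.1,-0.5,6,0,0,0],[6,-0.1,-0.5,7.6,0,0,0],[6,-0.1,-0.5,8.4,0,0,0],[6,-0.1,-0.5,8.4,0,0,0],[3,-0.1,-0.5,8.4,0,0,0],[1,-0.1,-0.5,8.4,0,0,0],[1,-0.1,-0.5,8.4,0,0,0],[1,-0.1,-0.5,8.4,0,0,0],[1,-0.1,-0.5,8.4,0,0,0]]' 60
python3 - <<'E'
from h import *
delta(st(.113,0,.128),YS)
from workcell import env
for n in("wrist","scene"):
    s=env.snapshot(n); cv2.imwrite(f"pics/{n}7.png",s["image"][:,:,::-1])
b=cv2.imread("pics/scene7.png");cv2.imwrite("pics/s7.png",cv2.resize(b[60:190,290:450],None,fx=4.5,fy=4.5,interpolation=2))
E
```

```text
time_s: 7.85
ee_pos: [0.4525, 0.0746, 0.128]
tcp_rot: [-3.121, 0.356, -0.001]
wrist_force: [0.4, -0.9, -0.1]
opening: 0.0222
now 7.85 [0.4525 0.0746 0.128 ] f [ 0.36 -0.9  -0.11] open 0.0222 toolx yaw -13.02
target [0.4544 0.0751 0.128 ] shift cm [ 0.18 -0.09 -0.  ] turn [-0.02 -0.02 -0.03]
```

View pics/s7.png

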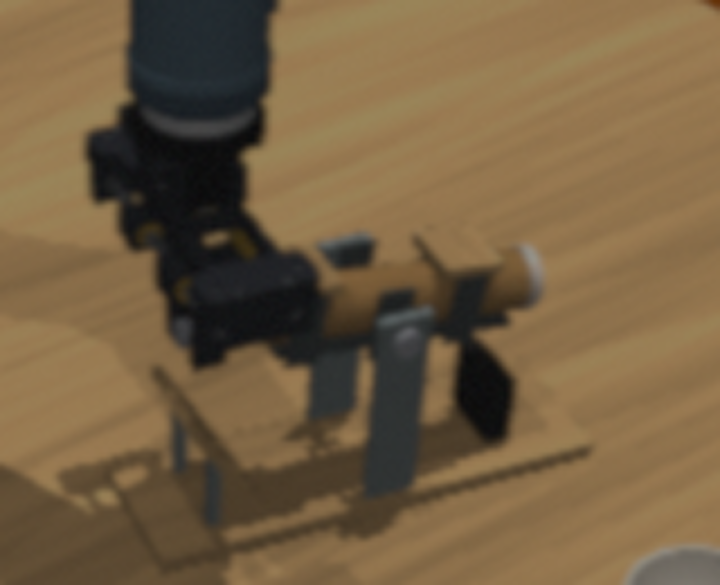

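View pics/wrist7.png

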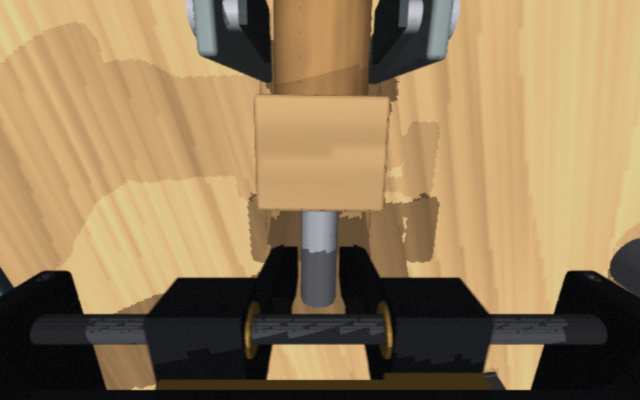

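```bash
python3 -m inch '[[0.5,0,0,0,0,0,0],[0.5,0,0,0,0,0,0],[0.5,0,0,0,0,0,0],[0.5,0,0,0,0,0,0]]' 60
```

```text
time_s: 8.35
ee_pos: [0.4524, 0.0745, 0.1278]
tcp_rot: [-3.121, 0.356, -0.0]
wrist_force: [0.2, -0.3, 0.5]
opening: 0.0164
```

The bar is gripped at an opening of 16.4 mm. I'll start drawing it out along the tube axis.

```bash
python3 -m inch '[[0.5,0,0.5,-0.05,0,0,0],[0.5,0,1.2,-0.1,0,0,0],[0.5,0,2.2,-0.2,0,0,0],[0.5,0,3.2,-0.3,0,0,0],[0.5,0,4.0,-0.4,0,0,0],[0.5,0,4.0,-0.4,0,0,0]]' 60
python3 - <<'E'
from h import *
from workcell import env
delta(st(.163,0,.14),YS)
for n in("wrist","scene"):
    s=env.snapshot(n); cv2.imwrite(f"pics/{n}8.png",s["image"][:,:,::-1])
b=cv2.imread("pics/scene8.png");cv2.imwrite("pics/s8.png",cv2.resize(b[60:190,270:430],None,fx=4.5,fy=4.5,interpolation=2))
E
```

```text
time_s: 8.95
ee_pos: [0.4428, 0.0338, 0.1318]
tcp_rot: [3.12, -0.36, -0.0]
wrist_force: [0.2, -0.6, 0.3]
opening: 0.0163
now 8.95 [0.4428 0.0338 0.1318] f [ 0.19 -0.59  0.27] open 0.0163 toolx yaw -13.16
target [0.4432 0.0264 0.14  ] shift cm [ 0.2   0.71 -0.82] turn [ 0.03  0.01 -0.17]
```

View pics/s8.png

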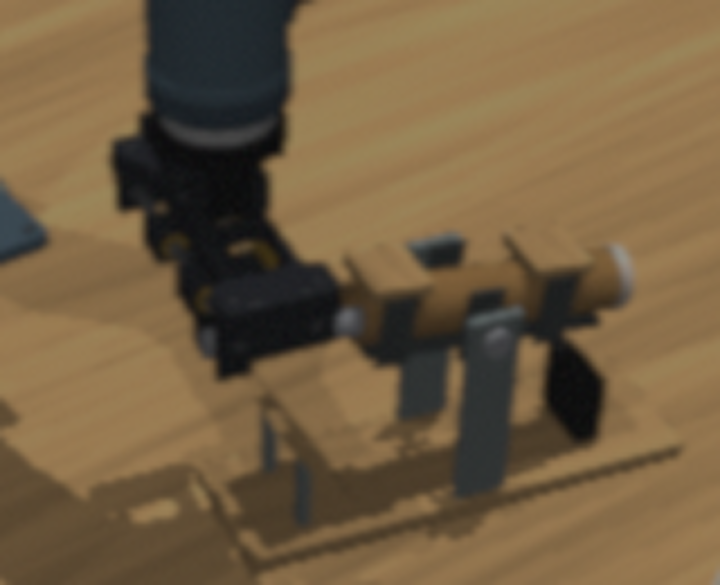

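View pics/wrist8.png

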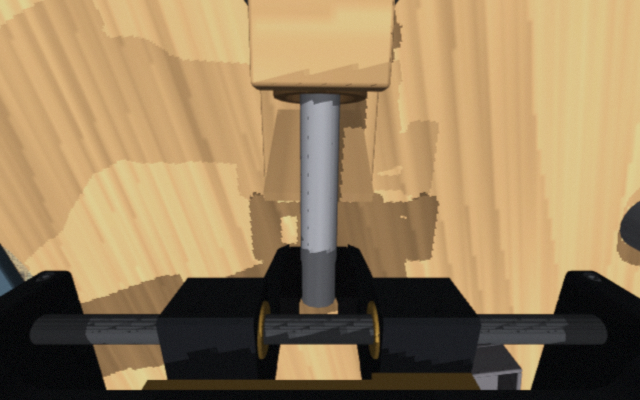

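The bar is following the gripper. I'll draw it the rest of the way and then lift.

```bash
python3 -m inch '[[0.5,0,1,-0.1,0,0,0],[0.5,0,2.2,-0.2,0,0,0],[0.5,0,3.4,-0.3,0,0,0],[0.5,0,4.6,-0.4,0,0,0],[0.5,0,5.8,-0.5,0,0,0],[0.5,0,7,-0.7,0,0,0],[0.5,0,8.2,-1.0,0,0,0],[0.5,0,9,-1.5,0,0,0],[0.5,0,9,-1.5,0,0,0]]' 60
python3 - <<'E'
from h import *
from workcell import env
delta(st(.243,0,.14),YS)
for n in("wrist","scene"):
    s=env.snapshot(n); cv2.imwrite(f"pics/{n}9.png",s["image"][:,:,::-1])
b=cv2.imread("pics/scene9.png");cv2.imwrite("pics/s9.png",cv2.resize(b[60:190,270:430],None,fx=4.5,fy=4.5,interpolation=2))
E
```

```text
time_s: 9.95
ee_pos: [0.4231, -0.0534, 0.1474]
tcp_rot: [3.121, -0.359, 0.002]
wrist_force: [-0.0, -0.5, -1.6]
opening: 0.0166
now 9.95 [ 0.4231 -0.0534  0.1474] f [-0.02 -0.47 -1.6 ] open 0.0166 toolx yaw -13.14
target [ 0.4252 -0.0516  0.14  ] shift cm [ 0.16 -0.23  0.74] turn [-0.   -0.06 -0.15]
```

View pics/s9.png

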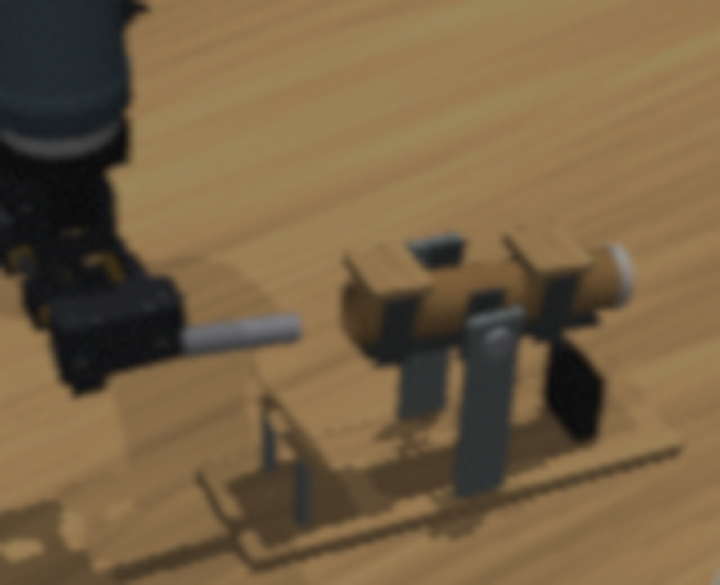

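View pics/wrist9.png

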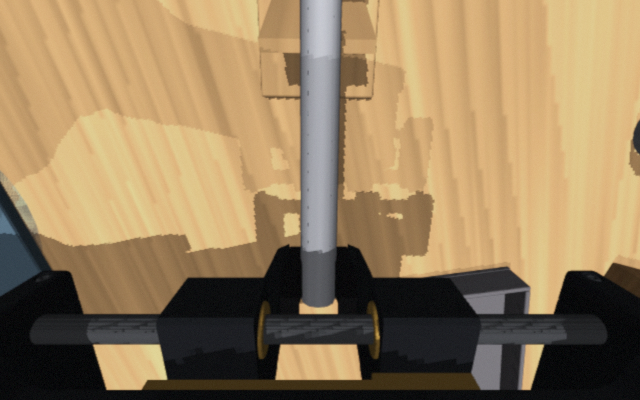

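The bar is clear of the tube and nearly level. I'll go over the tray now.

```bash
python3 - <<'E'
from h import *
delta(tr(.06,0,.13),YT)
E
```

```text
now 10.05 [ 0.4233 -0.052   0.1469] f [ 0.64  0.48 -0.89] open 0.0167 toolx yaw -13.02
target [ 0.5306 -0.3613  0.13  ] shift cm [17.42 27.72  1.69] turn [-0.02 -0.03 -8.3 ]
```

```bash
python3 -m inch '[[0.5,1.5,2.4,-1,0,0,-1],[0.5,4,6.5,-1,0,0,-2],[0.5,6.5,10.5,-1,0,0,-4],[0.5,9,14.5,-1,0,0,-6],[0.5,11.5,18.5,-1,0,0,-7],[0.5,14,22.5,0,0,0,-8],[0.5,16.2,26,1,0,0,-8.3],[0.5,17.4,27.7,1.7,0,0,-8.3],[0.5,17.4,27.7,1.7,0,0,-8.3],[0.5,17.4,27.7,1.7,0,0,-8.3]]' 60
python3 - <<'E'
from h import *
from workcell import env
delta(tr(.06,0,.05),YT)
for n in("top","scene"):
    s=env.snapshot(n); cv2.imwrite(f"pics/{n}10.png",s["image"][:,:,::-1])
b=cv2.imread("pics/scene10.png");cv2.imwrite("pics/s10.png",cv2.resize(b[170:300,150:310],None,fx=4.5,fy=4.5,interpolation=2))
b=cv2.imread("pics/top10.png");cv2.imwrite("pics/t10.png",cv2.resize(b[195:270,360:480],None,fx=6,fy=6,interpolation=2))
E
```

```text
time_s: 11.05
ee_pos: [0.5302, -0.36, 0.129]
tcp_rot: [-3.138, 0.128, 0.002]
wrist_force: [-0.5, 0.3, -0.6]
opening: 0.0165
now 11.05 [ 0.5302 -0.36    0.129 ] f [-0.54  0.29 -0.56] open 0.0165 toolx yaw -4.68
target [ 0.5306 -0.3613  0.05  ] shift cm [0.06 0.14 7.9 ] turn [-0.07  0.07  0.04]
```

View pics/s10.png

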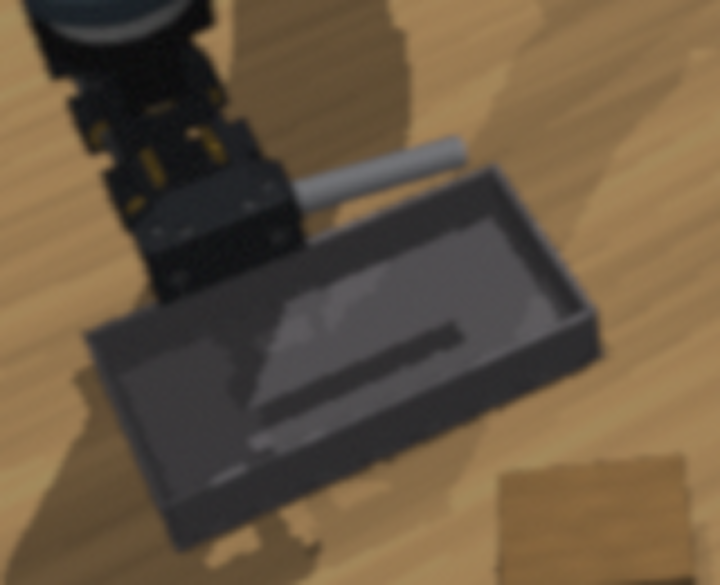

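View pics/t10.png

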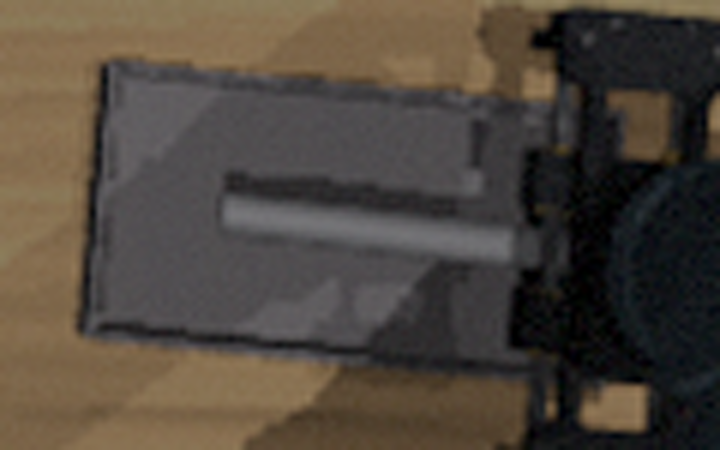

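```bash
python3 - <<'E'
from h import *
a=np.array([462,150])/4.5+[150,170]; b=np.array([222,212])/6+[360,195]
def P(c): return K[c]@np.c_[cv2.Rodrigues(RV[c])[0],TV[c]]
X=cv2.triangulatePoints(P("scene"),P("top"),a,b.astype(float))[:,0];X=X[:3]/X[3];print(X)
q=X-np.r_[TR[:2],0];c,s=np.cos(TR[2]),np.sin(TR[2]);print("tray frame",c*q[0]+s*q[1],-s*q[0]+c*q[1])
E
```

```text
[ 0.54239638 -0.22423326  0.12654281]
tray frame -0.07757214483454332 0.0005208745882258285
```

The trailing end droops about 0.1 rad and the bar is central in the tray. I'll level it with a 6° tilt while lowering.

```bash
python3 -m inch '[[0.5,0,0.1,2,2,0,0],[0.5,0,0.1,5,4,0,0],[0.5,0,0.1,8,6,0,0],[0.5,0,0.1,10,6,0,0],[0.5,0,0.1,11.2,6,0,0],[0.5,0,0.1,11.7,6,0,0],[0.5,0,0.1,11.7,6,0,0],[0.5,0,0.1,11.7,6,0,0]]' 60
python3 - <<'E'
from h import *
from workcell import env
delta(tr(.06,0,.007),YT)
for n in("top","scene","wrist"):
    s=env.snapshot(n); cv2.imwrite(f"pics/{n}11.png",s["image"][:,:,::-1])
b=cv2.imread("pics/scene11.png");cv2.imwrite("pics/s11.png",cv2.resize(b[170:300,150:310],None,fx=4.5,fy=4.5,interpolation=2))
E
```

```text
time_s: 11.95
ee_pos: [0.531, -0.3623, 0.0139]
tcp_rot: [-3.035, 0.124, -0.009]
wrist_force: [-0.2, -0.2, -0.7]
opening: 0.0166
now 11.95 [ 0.531  -0.3623  0.0139] f [-0.17 -0.2  -0.7 ] open 0.0166 toolx yaw -4.68
target [ 0.5306 -0.3613  0.007 ] shift cm [-0.05 -0.02  0.7 ] turn [-5.95 -0.09  0.04]
```

View pics/s11.png

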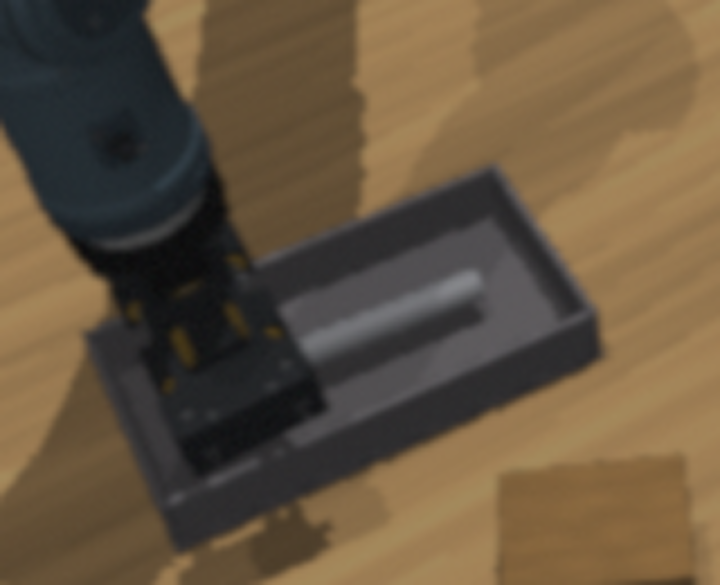

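View pics/wrist11.png

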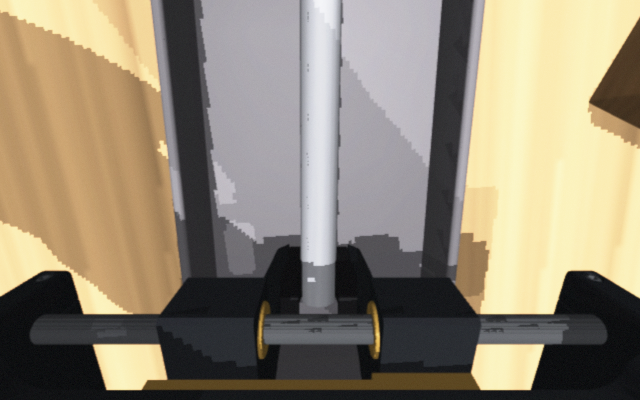

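The bar hangs level inside the tray. I'll lower the last millimetres gently.

```bash
python3 -m inch '[[0.5,0,0,0.2,0,0,0],[0.5,0,0,0.4,0,0,0],[0.5,0,0,0.6,0,0,0],[0.5,0,0,0.6,0,0,0],[0.5,0,0,0.6,0,0,0]]' 60
```

```text
time_s: 12.6
ee_pos: [0.5301, -0.3616, 0.0067]
tcp_rot: [-3.034, 0.125, -0.006]
wrist_force: [-1.1, -0.3, -0.9]
opening: 0.0167
```

```bash
python3 -m inch '[[1.8,0,0,0,0,0,0],[2.0,0,0,0,0,0,0],[2.2,0,0,0,0,0,0],[2.6,0,0,0,0,0,0],[3,0,0,0,0,0,0],[3.5,0,0,0,0,0,0],[3.5,0,0,0,0,0,0]]'
python3 -m inch '[[3.5,0,0,-1,0,0,0],[3.5,0,0,-3,0,0,0],[3.5,0,0,-6,0,0,0],[3.5,0,0,-10,-3,0,0],[3.5,0,0,-14,-6,0,0],[3.5,0,0,-18,-6,0,0],[3.5,0,0,-20,-6,0,0],[3.5,0,0,-20,-6,0,0]]'
python3 - <<'E'
from h import *
from workcell import env
delta(st(-.055,0,.23),YS)
for n in("top","scene","wrist"):
    s=env.snapshot(n); cv2.imwrite(f"pics/{n}12.png",s["image"][:,:,::-1])
b=cv2.imread("pics/scene12.png");cv2.imwrite("pics/s12.png",cv2.resize(b[170:300,150:310],None,fx=4.5,fy=4.5,interpolation=2))
b=cv2.imread("pics/top12.png");cv2.imwrite("pics/t12.png",cv2.resize(b[195:270,360:480],None,fx=6,fy=6,interpolation=2))
E
```

```text
time_s: 13.3
ee_pos: [0.5301, -0.3616, 0.0068]
tcp_rot: [-3.034, 0.125, -0.007]
wrist_force: [-0.2, -0.3, -0.1]
opening: 0.0353
time_s: 14.1
ee_pos: [0.5299, -0.3843, 0.2101]
tcp_rot: [3.135, -0.13, 0.01]
wrist_force: [-0.3, 0.6, 0.0]
opening: 0.035
now 14.1 [ 0.5299 -0.3843  0.2101] f [-0.32  0.55  0.04] open 0.035 toolx yaw -4.75
target [0.4922 0.2388 0.23  ] shift cm [ -8.91 -61.77  -2.26] turn [ 0.17 -0.37  8.24]
```

View pics/s12.png

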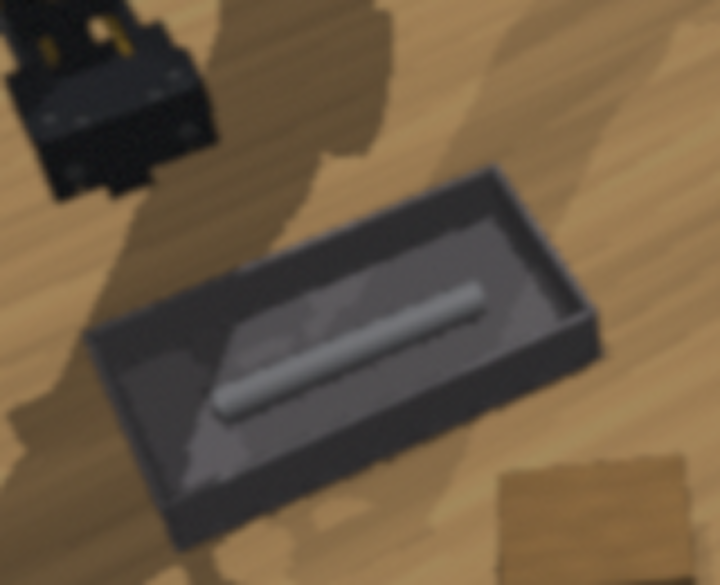

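View pics/wrist12.png

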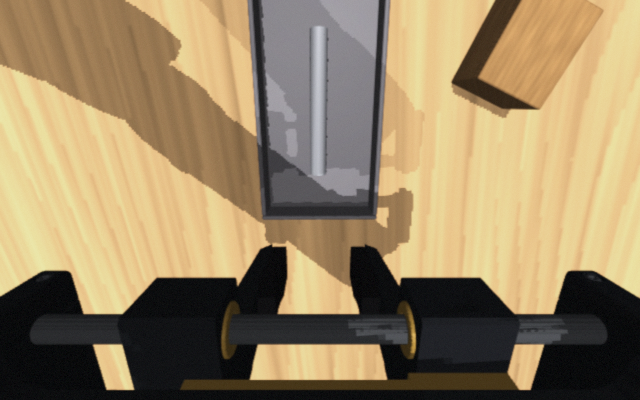

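The bar lies flat and central in the tray. Back to the back pad, fingers shut.

```bash
python3 -m inch '[[0,-0.3,-3,-2.2,0,0,0],[0,-1,-7,-2.2,0,0,1],[0,-1.7,-12,-2.2,0,0,2],[0,-2.4,-17,-2.2,0,0,3],[0,-3.1,-22,-2.2,0,0,4],[0,-3.8,-27,-2.2,0,0,5],[0,-4.5,-32,-2.2,0,0,6],[0,-5.2,-37,-2.2,0,0,7],[0,-6,-42,-2.2,0,0,8.2],[0,-6.8,-47,-2.2,0,0,8.2],[0,-7.5,-52,-2.2,0,0,8.2],[0,-8.2,-57,-2.2,0,0,8.2],[0,-8.6,-60,-2.2,0,0,8.2],[0,-8.9,-61.8,-2.2,0,0,8.2],[0,-8.9,-61.8,-2.2,0,0,8.2],[0,-8.9,-61.8,-2.2,0,0,8.2],[0,-8.9,-61.8,-2.2,0,0,8.2]]'
python3 - <<'E'
from h import *
from workcell import env
delta(st(-.058,0,.164),YS)
delta(st(-.063,0,.141),YS)
E
```

```text
time_s: 15.95
ee_pos: [0.4907, 0.2385, 0.2271]
tcp_rot: [3.12, -0.357, -0.001]
wrist_force: [-0.2, 0.1, 0.6]
opening: 0.0001
now 15.95 [0.4907 0.2385 0.2271] f [-0.16  0.07  0.63] open 0.0001 toolx yaw -13.07
target [0.4928 0.2417 0.164 ] shift cm [ 0.14 -0.37  6.31] turn [ 0.09  0.03 -0.08]
now 15.95 [0.4907 0.2385 0.2271] f [-0.16  0.07  0.63] open 0.0001 toolx yaw -13.07
target [0.494  0.2466 0.141 ] shift cm [ 0.14 -0.87  8.61] turn [ 0.09  0.03 -0.08]
```

```bash
python3 -m inch '[[0,0.1,-0.3,3,0,0,0],[0,0.1,-0.3,5.2,0,0,0],[0,0.1,-0.3,6,0,0,0],[0,0.1,-0.4,6.5,0,0,0],[0,0.1,-0.5,7,0,0,0],[0,0.1,-0.7,7.5,0,0,0],[0,0.1,-0.9,8,0,0,0],[0,0.1,-0.9,8.2,0,0,0],[0,0.1,-0.9,8.2,0,0,0]]'
```

```text
time_s: 16.85
ee_pos: [0.4946, 0.2497, 0.1467]
tcp_rot: [-3.12, 0.354, -0.003]
wrist_force: [0.3, -0.1, 3.3]
opening: 0.0004
```

```bash
python3 -m inch '[[0,0,0,0.15,0,0,0],[0,0,0,0.3,0,0,0],[0,0,0,0.4,0,0,0],[0,0,0,0.4,0,0,0]]'; python3 - <<'E'
from h import *
delta(st(-.063,0,.141),YS)
E
```

```text
time_s: 17.25
ee_pos: [0.4949, 0.2499, 0.1445]
tcp_rot: [-3.119, 0.354, -0.003]
wrist_force: [-5.5, -2.5, 22.3]
opening: 0.0007
now 17.25 [0.4949 0.2499 0.1445] f [-5.53 -2.54 22.3 ] open 0.0007 toolx yaw -12.94
target [0.494  0.2466 0.141 ] shift cm [-0.01  0.34  0.35] turn [-0.15 -0.09  0.05]
```

The force jumped to 22 N at the expected height, so the rest has been reached. One slightly firmer press, then retreat and compare with the start images.

```bash
python3 -m inch '[[0,0,0,0.1,0,0,0],[0,0,0,0.15,0,0,0],[0,0,0,0.15,0,0,0]]'
python3 -m inch '[[0,0,0,-2,0,0,0],[0,0,0,-6,0,0,0],[0,0,0,-10,0,0,0],[0,-3,-5,-13,0,0,0],[0,-6,-10,-15,0,0,0],[0,-9,-15,-15,0,0,0],[0,-11,-20,-15,0,0,0],[0,-11,-24,-15,0,0,0],[0,-11,-24,-15,0,0,0],[0,-11,-24,-15,0,0,0]]'
python3 - <<'E'
from h import *
from workcell import env
for n in("top","scene"):
    s=env.snapshot(n); cv2.imwrite(f"pics/{n}13.png",s["image"][:,:,::-1])
a=cv2.imread("pics/scene0.png");b=cv2.imread("pics/scene13.png")
cv2.imwrite("pics/s13.png",np.hstack([cv2.resize(i[90:190,310:430],None,fx=3.2,fy=3.2,interpolation=2) for i in(a,b)]))
E
```

```text
time_s: 17.55
ee_pos: [0.4949, 0.2499, 0.1442]
tcp_rot: [-3.118, 0.354, -0.003]
wrist_force: [-8.7, -4.2, 35.6]
opening: 0.0004
time_s: 18.55
ee_pos: [0.4375, 0.5123, 0.2892]
tcp_rot: [-3.122, 0.344, 0.002]
wrist_force: [-0.8, -0.1, -0.3]
opening: 0.0005
```

View pics/s13.png

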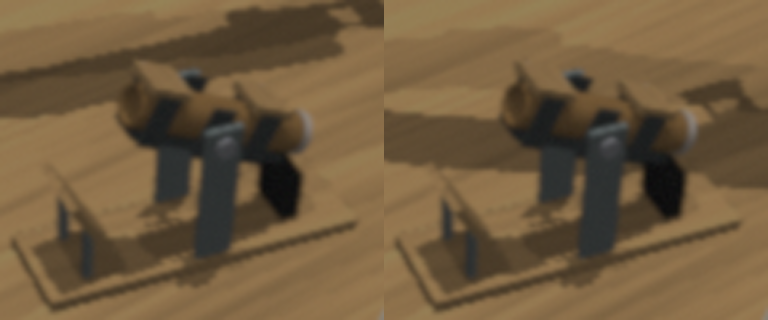

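View pics/top13.png

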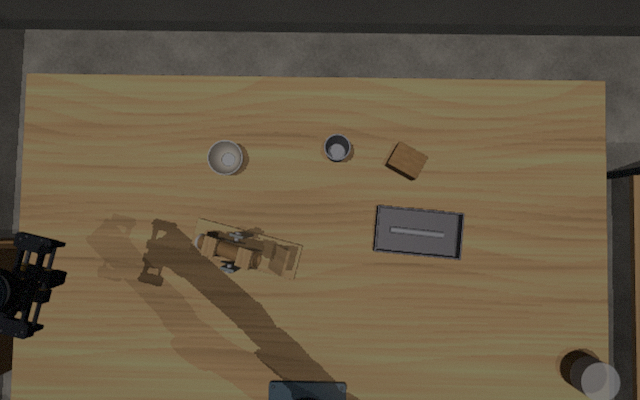

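The tube's pose matches the start image: pad tip at (135,62) against (133,62), end cap at the same place. The bar lies in the tray at (418,232), and the bystanders are at their start pixels. Handing in.

```bash
python3 -c "
from workcell import env
print(env.hand_in()); s=env.read_state(); print(s['time_s'],s['wrist_force'])"
```

```text
the job is handed in; nothing more can be done
None
the job is handed in; nothing more can be done
```

The job is done and handed in at about 18.7 s of the 72 s allowed; the hand-in gives no verdict.

- **Tipping:** I pressed the front pad to the front stop. The bar slid out by itself onto the stop board, with about 55 mm showing.
- **Drawing out:** I pressed the back pad to about level. I aimed for level but overshot slightly, to roughly 0.09 rad mouth-up, and the bar stayed put. I gripped the bar by its end and drew it clear.
- **Laying down:** The bar drooped about 0.1 rad in the grip, so I tilted the tool 6° to level it. I lowered it to an estimated 5 mm above the tray floor before opening the fingers, so it settled that last gap on its own.
- **Resetting the tube:** I pressed the back pad down until the force rose to 36 N against the rest, then moved the arm clear.

**Last checks:** The bar lies flat and central in the tray. The cradle matches its start image to within about a pixel. The carton, tumbler and bowl appear at their starting pixels, and the wrist force was near zero once the arm was clear. No check failed. The cradle angle and the bar being at rest were judged from images only.

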